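# Update the stock tags on the paint rack

### The job

The paint rack has just been restocked: flip the hinged tags so that every full bin shows the green face of the tag in front of it and the bin that is not full shows red. Push each wrong tag over lightly with a fingertip under its raised edge until it falls to rest on the other side; do not pinch the tags or press hard on them, and leave the bins and the other things on the table where they are.

Things in the scene. Friction and masses are not known exactly. Their poses are not given: they have to be found in the camera images.
- rack: fixed wooden rack, 600 mm long (y). Origin on the table below the middle of its front ledge (x +-50 mm, top 45 mm above the table), which carries four tags 140 mm apart along y, in any order. Behind it a tray holds four bins in any order, each straight behind its tag: bin centre 135 mm from the tag's pin along the rack's +x (away from the robot), bin fronts 10 mm behind the ledge
- tag_a_pin (a point): middle of the hinge pin of tag_a, 57 mm above the table, fixed to the rack; its x axis lies along the pin and points to the bins, y is the rack's y. The pin sits 12 mm over the ledge between two lugs 17 mm tall, at x = +-29.5 mm. Rubber bump stops at y = +-13 mm end 6.5 mm above the pin
- tag_a_edge (a point): middle of the free edge of the flap of tag_a, 50 mm from the pin. Flap: smooth enamelled steel, 50 (along the pin) x 50 x 4 mm, 40 g, one face green, one red, rolled free edge 7 mm thick. Its weight leans it on the stops to one side, 35 degrees above level: the free edge is then 41 mm beside the pin and 29 mm above it, with free space below the edge. Pushed past upright it falls to the other side
- tag_a (a joint): lean of the flap: 0 upright, +0.96 at rest leaning to the +y side of its pin with the green face up, -0.96 at rest leaning to the -y side with the red face up; swings freely between
- tag_b_pin (a point): middle of the hinge pin of tag_b, 57 mm above the table, fixed to the rack; its x axis lies along the pin and points to the bins, y is the rack's y. The pin sits 12 mm over the ledge between two lugs 17 mm tall, at x = +-29.5 mm. Rubber bump stops at y = +-13 mm end 6.5 mm above the pin
- tag_b_edge (a point): middle of the free edge of the flap of tag_b, 50 mm from the pin. Flap: smooth enamelled steel, 50 (along the pin) x 50 x 4 mm, 40 g, one face green, one red, rolled free edge 7 mm thick. Its weight leans it on the stops to one side, 35 degrees above level: the free edge is then 41 mm beside the pin and 29 mm above it, with free space below the edge. Pushed past upright it falls to the other side
- tag_b (a joint): lean of the flap: 0 upright, +0.96 at rest leaning to the +y side of its pin with the green face up, -0.96 at rest leaning to the -y side with the red face up; swings freely between
- tag_c_pin (a point): middle of the hinge pin of tag_c, 57 mm above the table, fixed to the rack; its x axis lies along the pin and points to the bins, y is the rack's y. The pin sits 12 mm over the ledge between two lugs 17 mm tall, at x = +-29.5 mm. Rubber bump stops at y = +-13 mm end 6.5 mm above the pin
- tag_c_edge (a point): middle of the free edge of the flap of tag_c, 50 mm from the pin. Flap: smooth enamelled steel, 50 (along the pin) x 50 x 4 mm, 40 g, one face green, one red, rolled free edge 7 mm thick. Its weight leans it on the stops to one side, 35 degrees above level: the free edge is then 41 mm beside the pin and 29 mm above it, with free space below the edge. Pushed past upright it falls to the other side
- tag_c (a joint): lean of the flap: 0 upright, +0.96 at rest leaning to the +y side of its pin with the green face up, -0.96 at rest leaning to the -y side with the red face up; swings freely between
- tag_d_pin (a point): middle of the hinge pin of tag_d, 57 mm above the table, fixed to the rack; its x axis lies along the pin and points to the bins, y is the rack's y. The pin sits 12 mm over the ledge between two lugs 17 mm tall, at x = +-29.5 mm. Rubber bump stops at y = +-13 mm end 6.5 mm above the pin
- tag_d_edge (a point): middle of the free edge of the flap of tag_d, 50 mm from the pin. Flap: smooth enamelled steel, 50 (along the pin) x 50 x 4 mm, 40 g, one face green, one red, rolled free edge 7 mm thick. Its weight leans it on the stops to one side, 35 degrees above level: the free edge is then 41 mm beside the pin and 29 mm above it, with free space below the edge. Pushed past upright it falls to the other side
- tag_d (a joint): lean of the flap: 0 upright, +0.96 at rest leaning to the +y side of its pin with the green face up, -0.96 at rest leaning to the -y side with the red face up; swings freely between
- bin_1: grey plastic stock bin, loose, 150 (x) by 105 (y) by 62 mm high, FULL: heaped with paint tubes to 75 mm above its underside. Origin in the middle of its underside, 12 mm above the table
- bin_2: grey plastic stock bin, loose, 150 (x) by 105 (y) by 62 mm high, FULL: heaped with paint tubes to 75 mm above its underside. Origin in the middle of its underside, 12 mm above the table
- bin_3: grey plastic stock bin, loose, 150 (x) by 105 (y) by 62 mm high, FULL: heaped with paint tubes to 75 mm above its underside. Origin in the middle of its underside, 12 mm above the table
- bin_4: grey plastic stock bin, loose, same size, NOT full: a single paint tube is left lying on its floor. Origin in the middle of its underside, 12 mm above the table
- brush_jar: bystander: terracotta jar of brushes, loose, 76 mm across, 180 mm tall with the brushes. Origin at the middle of its underside
- towel_roll: bystander: standing white paper towel roll, loose, 112 mm across, 225 mm tall. Origin at the middle of its underside
- water_mug: bystander: blue mug, loose, 80 mm across, 90 mm tall, handle at its +y. Origin at the middle of its underside
- loose_tube: bystander: paint tube lying on the table along its x axis, loose, 118 mm long, 26 mm thick. Origin on the table below its middle
Mind the look-alikes: they are no part of the job. Leave any yellow look-alike of the bin_4 alone.

How it is judged:
At the end, for the whole second after the job is handed in: the tag in front of each of the three full bins rests leaning to the rack's +y side, green up (joint above 0.86), the tag in front of the bin that is not full leans to -y, red up (joint below -0.86), and no bin is more than 15 mm from where it stood (((value of joint tag_a above 0.86 rad and (horizontal distance between tag_a_pin and bin_1 below 0.165 m or horizontal distance between tag_a_pin and bin_2 below 0.165 m or horizontal distance between tag_a_pin and bin_3 below 0.165 m)) or (value of joint tag_a below -0.86 rad and horizontal distance between tag_a_pin and bin_4 below 0.165 m)) and ((value of joint tag_b above 0.86 rad and (horizontal distance between tag_b_pin and bin_1 below 0.165 m or horizontal distance between tag_b_pin and bin_2 below 0.165 m or horizontal distance between tag_b_pin and bin_3 below 0.165 m)) or (value of joint tag_b below -0.86 rad and horizontal distance between tag_b_pin and bin_4 below 0.165 m)) and ((value of joint tag_c above 0.86 rad and (horizontal distance between tag_c_pin and bin_1 below 0.165 m or horizontal distance between tag_c_pin and bin_2 below 0.165 m or horizontal distance between tag_c_pin and bin_3 below 0.165 m)) or (value of joint tag_c below -0.86 rad and horizontal distance between tag_c_pin and bin_4 below 0.165 m)) and ((value of joint tag_d above 0.86 rad and (horizontal distance between tag_d_pin and bin_1 below 0.165 m or horizontal distance between tag_d_pin and bin_2 below 0.165 m or horizontal distance between tag_d_pin and bin_3 below 0.165 m)) or (value of joint tag_d below -0.86 rad and horizontal distance between tag_d_pin and bin_4 below 0.165 m)) and distance of each of bin_1, bin_2, bin_3, bin_4 from where it was at the start of the episode below 0.015 m); the robot touches nothing.
It fails at once if a stock bin is lifted or pushed more than 15 mm (distance of any of bin_1, bin_2, bin_3, bin_4 from where it was at the start of the episode above 0.015 m).
It fails at once if a bystander (brush jar, towel roll, mug, loose tube) is moved more than 15 mm (distance of any of brush_jar, towel_roll, water_mug, loose_tube from where it was at the start of the episode above 0.015 m).
It fails at once if a tag is pinched or forced: the fingers press it with more than 30 N (contact force between the fingers and tag_a above 30 N or contact force between the fingers and tag_b above 30 N or contact force between the fingers and tag_c above 30 N or contact force between the fingers and tag_d above 30 N).
It also fails if it takes over 51 s, if anything falls off the work surface, if the arm or the gripper's body presses on something with over 40 N, if the wrist force passes 120 N, or if a joint passes its speed limit or range.

### The arm

A 7-joint arm with a two-finger parallel gripper is mounted at the origin on the work surface. World frame = base frame: x ahead of the robot, y to its left, z up, the work surface at z = 0. Lengths are in m, angles in rad, forces in N, time in s.
With the tool pointing down it reaches from about 0.425 to 0.925 m from the base axis. Payload 6.8 kg.
Tool frame: the origin (TCP) lies where the fingers leave the gripper's body, on its centre line; the fingertips stand 73 mm ahead of it and the grasp point (between the pads) lies ctrl.grasp_offset ahead of it (ctrl.grasp_offset is the distance from the TCP to the grasp point, in m); z points along the fingers, y is the line along which they close (so a half turn about z gives the same grasp; the last joint's range is limited). The gripper opens to 85 mm and grips with 20 to 120 N. Pads are 22 mm wide; open, the fingers measure 114 mm over their backs; the gripper's body (76 mm by 85 mm) begins 54 mm behind the grasp point. The pads swing forward as they close: fully open they stand 13 mm farther back than shut.
Start: joints at [-1.218, 0.477, 0.022, 1.555, -0.011, 1.109, -0.083], TCP at [0.3, 0.605, 0.304] pointing down, gripper open.
Joint ranges: [-2.96, 2.96], [-0.34, 2.1], [-1.41, 1.46], [0.24, 2.44], [-1.37, 4.51], [0.17, 1.92], [-2.96, 2.96]. Speed limits (rad/s): [2.39, 2.39, 3.14, 3.14, 3.14, 3.14, 3.14].

### API

Orientations are given as a rotation vector (axis times angle).
In Python, from workcell import ctrl, planner, capture, boxes_of gives the robot as it stands. Calls block until the motion is done:
- ctrl.goto(position, orientation): joint-space move of the TCP to a pose.
- ctrl.move_straight(position, v=0.15, rot=None): straight line of the TCP; rot=None keeps the orientation; v is the mean speed in m/s.
- ctrl.move_j(angles): joint-space move.
- ctrl.gripper_to(opening): finger opening in m; the grip force is fixed at half the most; returns when the fingers have stopped.
- ctrl.wait(seconds).
- planner.inverse_kinematics(position, orientation): joint angles nearest the present ones, or None.
- capture(name): name is "side" or "top" or "wrist"; returns a dict with "pixels" (384x512x3 uint8, red, green, blue), "depth" (384x512 float32, m along the optical axis (not along the pixel's ray), 0 where there is no reading), "camera_matrix" (3x3 intrinsics, pixels), "rvec" (rotation vector, rad) and "tvec" (3), from world to camera coordinates, as OpenCV has them; the wrist camera has in their place "tool_from_camera" (4x4, takes a point from camera to tool coordinates, whose origin is the TCP and whose axes are the flange's). Camera axes: x right, y down, z forward; pixel columns grow to the right and rows downward; lengths in m; the calibration is good to about 2 mm. A picture is of the moment at which its call begins: read the wrist's pose just before it.
A pose or a line that the arm cannot do raises ctrl.PlanningError and nothing moves.
- ctrl.sign_off(): hands the job in; it is judged then, once.
Trained networks look in a picture, given as the dict that the camera call returned (one of the last four; its "shot" number tells which), for a name from the list of things; names that differ only in an ending like _2 or _b are one class to them, and where a whole thing is asked for, a point or a joint stands for the part that bears it (a point fixed in the world has none). Each returns a list of dicts, best first, with "score" (0 to 1); they miss things now and then, are a little off and sometimes report something else, mostly with a low value. They report only what shows in the picture. A call takes as long as a camera call. They do not tell look-alikes from the thing itself.
- boxes_of(picture, thing): "extent" ([left, top, right, bottom] in pixels, round what is visible of it).
Readings, each from a call of its own:
- ctrl.current_clock(): time.
- ctrl.current_qpos(): joint angles.
- ctrl.current_qvel(): joint speeds.
- ctrl.current_effort(): joint torques, N m.
- ctrl.current_tcp_pos(): TCP position.
- ctrl.current_orientation(): TCP orientation.
- ctrl.current_ft_force(): force on the tool from outside, world axes, zero at the start.
- ctrl.current_torque(): the same for the moment, N m.
- ctrl.current_grip_width(): finger opening in m.
- ctrl.current_grip_force(): force on a finger pad.
Only numpy, scipy, OpenCV 4.12 (cv2) and the standard library are available. Lean on these libraries where they do the work, as an engineer would, in place of code of your own. Each camera call takes 0.05 s, during which the arm holds its last target. There are 200 camera calls.

## Working session

There is one attempt and no reset: what is moved stays moved. The work goes in short steps, each a Python script; the robot and the scene stay as the last script left them, time stands still between calls to the robot, and variables do not carry over. Pictures are saved under pics/ and viewed, at most 10 in all, crops included, and the job is handed in when it is done.

```bash
mkdir -p pics
cat > h.py <<'E'
import numpy as np, cv2
from workcell import ctrl, planner, capture, boxes_of
def cloud(c):
    K=c["camera_matrix"];d=c["depth"];v,u=np.mgrid[:d.shape[0],:d.shape[1]]
    P=np.stack([(u-K[0,2])*d/K[0,0],(v-K[1,2])*d/K[1,1],d],-1)
    R=cv2.Rodrigues(np.array(c["rvec"],float))[0]
    W=(P-np.array(c["tvec"]).ravel())@R
    W[d==0]=np.nan
    return W
def save(c,n): cv2.imwrite("pics/"+n+".png",c["pixels"][...,::-1])
E
python3 - <<'E'
from h import *
for n in("top","side"):
    c=capture(n);save(c,n+"0");W=cloud(c);np.savez(n+"0.npz",W=W,p=c["pixels"])
    for t in("tag_a","bin_1","bin_4","brush_jar","towel_roll","water_mug","loose_tube","rack"):
        for b in boxes_of(c,t):
            e=np.array(b["extent"]);u,v=((e[:2]+e[2:])/2).astype(int)
            l,tp,r,bt=e.astype(int);w=W[max(tp,0):bt+1,max(l,0):r+1].reshape(-1,3)
            print(n,t,round(b["score"],2),e.round(),W[v,u].round(3),np.nanmedian(w,0).round(3))
print(ctrl.current_clock(),ctrl.grasp_offset,ctrl.current_orientation())
E
```

```text
top tag_a 0.66 [315. 183. 329. 197.] [ 0.497 -0.192  0.07 ] [ 0.499 -0.192  0.068]
top tag_a 0.64 [206. 192. 216. 208.] [0.471 0.228 0.072] [0.471 0.227 0.071]
top tag_a 0.53 [270. 190. 283. 202.] [ 0.477 -0.02   0.075] [ 0.48  -0.021  0.069]
top tag_a 0.45 [242. 192. 253. 206.] [0.467 0.089 0.077] [0.471 0.091 0.07 ]
top bin_1 0.98 [267. 141. 292. 184.] [ 0.607 -0.036  0.083] [ 0.609 -0.035  0.072]
top bin_1 0.97 [297. 141. 328. 183.] [ 0.606 -0.161  0.089] [ 0.61  -0.161  0.069]
top bin_1 0.68 [153. 237. 182. 279.] [0.262 0.395 0.02 ] [0.263 0.382 0.01 ]
top bin_1 0.63 [225. 145. 256. 186.] [0.597 0.113 0.088] [0.601 0.113 0.067]
top bin_1 0.59 [ 86. 213. 124. 241.] [0.387 0.643 0.008] [0.386 0.625 0.006]
top bin_1 0.58 [189. 143. 223. 190.] [0.616 0.253 0.021] [0.616 0.252 0.019]
top bin_1 0.38 [309. 185. 330. 198.] [ 0.493 -0.184  0.071] [ 0.493 -0.186  0.064]
top bin_1 0.32 [268. 187. 289. 207.] [ 0.474 -0.028  0.068] [ 0.477 -0.031  0.052]
top bin_4 0.98 [267. 141. 292. 184.] [ 0.607 -0.036  0.083] [ 0.609 -0.035  0.072]
top bin_4 0.97 [297. 141. 328. 183.] [ 0.606 -0.161  0.08
[... 2389 characters left out ...]
. 177.] [0.466 0.207 0.081] [0.469 0.233 0.063]
side brush_jar 0.59 [299. 271. 340. 351.] [ 0.549 -0.471  0.086] [ 0.562 -0.467  0.025]
side brush_jar 0.33 [248. 112. 273. 168.] [0.565 0.421 0.143] [0.57  0.434 0.124]
side towel_roll 0.93 [248. 113. 276. 168.] [0.573 0.416 0.14 ] [0.574 0.435 0.111]
side water_mug 0.85 [222. 146. 238. 170.] [0.435 0.418 0.061] [0.436 0.428 0.052]
side loose_tube 0.76 [225. 324. 276. 338.] [ 0.403 -0.454  0.024] [ 0.405 -0.45   0.016]
side loose_tube 0.41 [258. 241. 276. 243.] [ 0.479 -0.217  0.084] [ 0.483 -0.21   0.082]
side rack 0.72 [225. 169. 356. 276.] [ 0.582 -0.083  0.053] [ 0.577 -0.065  0.04 ]
0.9 0.0539 [-7.17429375e-01 -3.05854444e+00 -4.17708687e-05]
  return np.nanmean(a, axis, out=out, keepdims=keepdims)
```

Run:
```python
import numpy as np,cv2
d=np.load("top0.npz");p=d["p"];W=d["W"]
a=cv2.resize(p[132:228,180:345],None,fx=4.8,fy=4.8,interpolation=cv2.INTER_CUBIC)
cv2.imwrite("pics/topcrop.png",a[...,::-1])
h=cv2.cvtColor(p,cv2.COLOR_RGB2HSV)
for n,m in(("green",(abs(h[...,0].astype(int)-60)<20)),("red",(h[...,0]<8)|(h[...,0]>172))):
    m=(m&(h[...,1]>110)).astype(np.uint8); m[:175]=0;m[215:]=0;m[:,:185]=0;m[:,340:]=0
    k,L,s,c=cv2.connectedComponentsWithStats(m)
    for i in range(1,k):
        if s[i,4]>15:
            w=W[L==i];w=w[~np.isnan(w[:,0])];A=np.c_[w[:,:2],np.ones(len(w))]
            f=np.linalg.lstsq(A,w[:,2],rcond=None)[0]
            print(n,s[i],c[i].round(1),w.mean(0).round(4),w.min(0).round(3),w.max(0).round(3),"slope",f[:2].round(2))
# rack yaw: front edge of ledge / whole rack at z>0.03
for s,w in(("top",W),("side",np.load("side0.npz")["W"])):
    x=w[...,0];y=w[...,1];z=w[...,2]
    m=(abs(z-0.045)<.005)&(x>.38)&(x<.6)&(y>-.35)&(y<.4)
    q=w[m][:,:2].astype(np.float32)
    ys=np.arange(-.26,.32,.03);e=[(y0+.015,np.percentile(q[(q[:,1]>y0)&(q[:,1]<y0+.03),0],3)) for y0 in ys if ((q[:,1]>y0)&(q[:,1]<y0+.03)).sum()>5]
    e=np.array(e);f=np.polyfit(e[:,0],e[:,1],1);print(s,"front",f,np.round(e,3).tolist(),"y range",q[:,1].min(),q[:,1].max(), len(q))
```

```text
green [272 190   7  12  77] [275.  195.5] [ 0.479  -0.0167  0.0725] [ 0.456 -0.029  0.059] [ 0.503 -0.005  0.085] slope [-0.11  0.73]
red [317 185  11  14 121] [321.7 192. ] [ 0.4885 -0.193   0.0748] [ 0.464 -0.208  0.058] [ 0.514 -0.176  0.095] slope [ 0.01 -0.68]
red [243 191  10  14 104] [247.6 197.6] [0.4728 0.0866 0.0746] [0.449 0.07  0.058] [0.497 0.104 0.091] slope [ 0.04 -0.73]
red [207 194   8  14  98] [210.4 200.6] [0.4647 0.2262 0.074 ] [0.441 0.211 0.059] [0.49  0.24  0.088] slope [ 0.03 -0.67]
top front [-0.05194356  0.42977361] [[-0.245, 0.444], [-0.215, 0.44], [-0.185, 0.437], [-0.155, 0.437], [-0.125, 0.438], [-0.095, 0.435], [-0.065, 0.432], [-0.035, 0.432], [-0.005, 0.432], [0.025, 0.429], [0.055, 0.426], [0.085, 0.424], [0.115, 0.424], [0.145, 0.423], [0.175, 0.421], [0.205, 0.419], [0.235, 0.415], [0.265, 0.416], [0.295, 0.416], [0.325, 0.413]] y range -0.263439 0.3439681 2732
side front [-0.05555494  0.42775052] [[-0.245, 0.443], [-0.215, 0.441], [-0.185, 0.438], [-0.155, 0.436], [-0.125, 0.435], [-0.095, 0.434], [-0.065, 0.432], [-0.035, 0.429], [-0.005, 0.427], [0.025, 0.425], [0.055, 0.423], [0.085, 0.423], [0.115, 0.42], [0.145, 0.419], [0.175, 0.418], [0.205, 0.416], [0.235, 0.415], [0.265, 0.411], [0.295, 0.412], [0.325, 0.414]] y range -0.26746228 0.3367343 2637
```

View pics/topcrop.png

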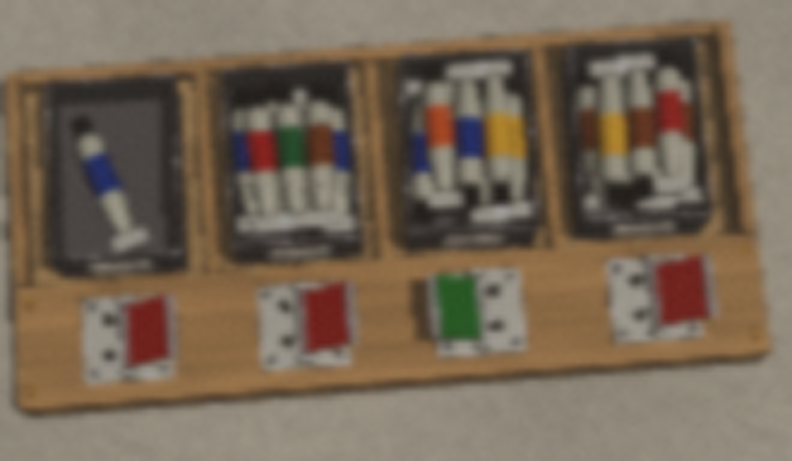

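View pics/side0.png

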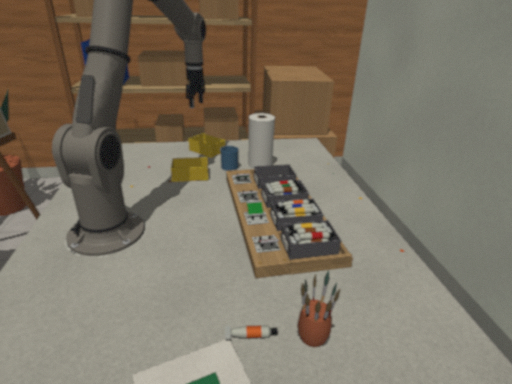

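The empty bin stands behind the tag at y≈0.25 (crop x 100), and that tag is red, which is correct. The green tag at y≈-0.03 is also correct. The red tags at y≈0.109 (crop 325,315) and y≈-0.171 (crop 680,290) are wrong. The fits agree: 140 mm spacing, rack yaw 0.054, origin (0.477, 0.038).

```bash
cat >> h.py <<'E'
from scipy.spatial.transform import Rotation as Ro
YAW=.054;O=np.array([.477,.038]);RX=np.array([np.cos(YAW),np.sin(YAW)]);RY=np.array([-np.sin(YAW),np.cos(YAW)])
H=.011  # half thickness of shut fingers along rack y
def at(pin,dy,tipz): # face of finger at pin+dy
    return np.r_[O+RY*(pin+dy-H),tipz+.073]
def orient():  # tool down, closing axis along rack x; the yaw nearest the present joints
    best=None
    for s in(1,-1):
        y=np.r_[s*RX,0];z=np.array([0,0,-1.]);R=Ro.from_matrix(np.c_[np.cross(y,z),y,z]).as_rotvec()
        q=planner.inverse_kinematics([.46,.05,.3],R)
        if q is not None:
            d=np.abs(np.array(q)-ctrl.current_qpos()).max()
            if best is None or d<best[0]: best=(d,R,q)
    return best
def flip(pin,rot):
    ctrl.goto(at(pin,-.062,.15),rot)
    ctrl.move_straight(at(pin,-.060,.064),v=.12)
    f0=np.array(ctrl.current_ft_force())
    ctrl.move_straight(at(pin,-.0455,.064),v=.04)
    for a in np.linspace(.80,-.24,7):
        ctrl.move_straight(at(pin,-.05*np.sin(a)-.0035,.064+.05*np.cos(a)-.029),v=.04)
        print(round(a,2),(np.array(ctrl.current_ft_force())-f0).round(1))
    ctrl.wait(.3)
    ctrl.move_straight(at(pin,-.03,.10),v=.1)
    ctrl.move_straight(at(pin,-.03,.17),v=.15)
E
python3 - <<'E'
from h import *
ctrl.gripper_to(0)
p=np.array(ctrl.current_tcp_pos());p[2]=.38;ctrl.move_straight(p,v=.2)
d,R,q=orient();print(d,np.round(q,2))
ctrl.goto([.40,.25,.36],R)
flip(.07,R)
c=capture("top");save(c,"top1");c=capture("side");save(c,"side1");print(ctrl.current_clock(),ctrl.current_tcp_pos())
E
```

```text
0.6115520052513208 [-0.72  0.13  0.53  2.08 -0.08  0.96 -0.1 ]
0.8 [-1.   0.1  0.4]
0.63 [-1.2  0.   0.4]
0.45 [-1.2  0.7  0.3]
0.28 [ 0.3 -0.4 -0. ]
0.11 [-0.3  0.9  0.2]
-0.07 [-0.8  0.7  0.8]
-0.24 [-1.   1.3  0.3]
10.1417 [0.47466433 0.06708999 0.24186923]
```

Run:
```python
import cv2,numpy as np
a=cv2.imread("pics/side1.png")[150:280,200:360];b=cv2.imread("pics/top1.png")[132:228,180:345]
a=cv2.resize(a,(492,400));b=cv2.resize(b,(300,175));o=np.zeros((400,792,3),np.uint8);o[:,:492]=a;o[:175,492:]=b
cv2.imwrite("pics/c1.png",o)
```

```text
(no output)
```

View pics/c1.png

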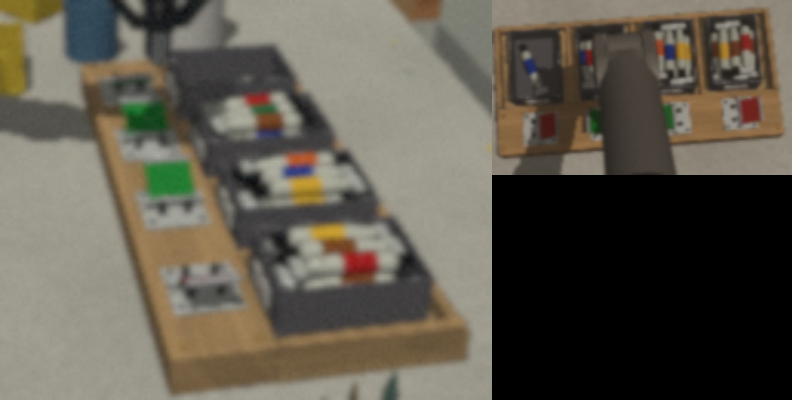

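The second tag from the far end now shows green (145,115). Next is the tag at -210 mm.

Run:
```python
from h import *
R=np.array(ctrl.current_orientation())
flip(-.21,R)
ctrl.goto([.40,.25,.36],R)
ctrl.move_straight([.33,.45,.38],v=.2)
o=np.zeros((400,792,3),np.uint8)
c=capture("side");a=cv2.resize(c["pixels"][150:280,200:360],(492,400));o[:,:492]=a
c=capture("top");o[:175,492:]=cv2.resize(c["pixels"][132:228,180:345],(300,175))
cv2.imwrite("pics/c2.png",o[...,::-1]);W=cloud(c)
h=cv2.cvtColor(c["pixels"],cv2.COLOR_RGB2HSV)
for n,m in(("green",(abs(h[...,0].astype(int)-60)<20)),("red",(h[...,0]<8)|(h[...,0]>172))):
    m=(m&(h[...,1]>110)).astype(np.uint8); m[:175]=0;m[215:]=0;m[:,:185]=0;m[:,340:]=0
    k,L,s,q=cv2.connectedComponentsWithStats(m)
    for i in range(1,k):
        if s[i,4]>15:
            w=W[L==i];w=w[~np.isnan(w[:,0])];f=np.linalg.lstsq(np.c_[w[:,:2],np.ones(len(w))],w[:,2],rcond=None)[0]
            print(n,w.mean(0).round(4),f[1].round(2))
print(ctrl.current_clock())
```

```text
0.8 [-0.3 -0.  -0.1]
0.63 [-1.4 -0.8 -0.9]
0.45 [-0.1  1.2  0.6]
0.28 [-1.3 -0.6  0.6]
0.11 [-1.3  0.2  0.3]
-0.07 [-1.1 -0.7  0.4]
-0.24 [-1.2 -0.9  0.3]
green [ 0.4862 -0.1564  0.0717] 0.68
green [ 0.4793 -0.0169  0.0715] 0.71
green [0.4718 0.1232 0.0713] 0.7
red [0.4649 0.2263 0.0742] -0.73
19.8333
```

View pics/c2.png

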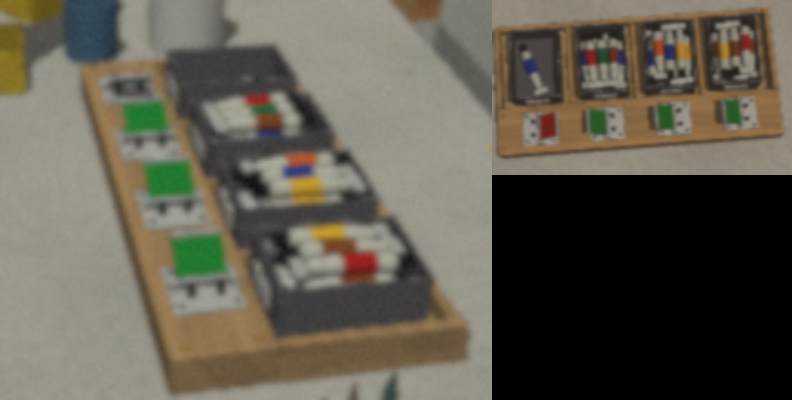

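The three tags in front of the full bins are green, at rest with a slope of about 0.7. The tag in front of the empty bin is red, and the bins haven't visibly moved.

```bash
python3 -c "
from workcell import ctrl
print(ctrl.sign_off())"
```

```text
the job is handed in; nothing more can be done
None
```

I flipped the two wrong tags to green; all three full bins now show green, the not-full bin still shows red, and the job is handed in (its verdict was not reported).

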